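Open the tall drying cupboard

ROBOT

A 7-joint arm with a two-finger parallel gripper is mounted at the origin on the work surface. World frame = base frame: x ahead of the robot, y to its left, z up, the work surface at z = 0. Lengths are in m, angles in rad, forces in N, time in s.
With the tool pointing down it reaches from about 0.35 to 0.9 m from the base axis. Payload 8.1 kg.
Tool frame: the origin (TCP) lies at the very end of the fingers, on their centre line; the grasp point (between the pads) lies 19 mm behind it (arm.grasp_offset is the distance from the TCP to the grasp point, in m); z points along the fingers, y is the direction in which the jaws open and shut (so a half turn about z gives the same grasp; the last joint's range is limited). The gripper opens to 92 mm and grips with 3 to 60 N. Pads are 19 mm wide; open, the fingers measure 130 mm over their backs; the gripper's body (75 mm by 190 mm) begins 47 mm behind the grasp point.
Start: joints at [-1.336, 0.434, 0.025, 1.573, -0.012, 1.134, -0.075], TCP at [0.207, 0.59, 0.227] pointing down, gripper open.
Joint ranges: [-2.62, 2.62], [-0.44, 2.09], [-1.27, 1.32], [0.08, 2.57], [-1.32, 4.46], [0.12, 2], [-2.74, 2.74]. Speed limits (rad/s): [2.22, 2.22, 3.01, 3.01, 3.14, 3.14, 3.14].

INTERFACE

Orientations are given as a rotation vector (axis times angle).
In Python, from cell import arm, eyes, workorder gives the robot as it stands.
- The arm moves only by the shell command python3 -m inch 'ROWS' [FORCE]. ROWS is JSON, a list that holds one entry, the list of rows, each a list of 5 numbers: the closure, from 0 (fully open) to 1 (shut), then the shift along the tool's x, y, z in mm, then the turn about the tool's z in degrees. A call has 1 to 12 rows; each row shifts and turns the pose as measured when the row begins, along the tool's axes as they then stand; what a row does not reach is not made up. A row lasts 1/10 s, in which the tool goes at most 50 mm and 8.59 degrees, less where a joint would pass 70% of its speed; a pose out of reach is approached as far as the arm can. A call with a gripper value outside its range is refused whole. The fingers move at their own pace and stop on an object; FORCE is the grip in N (left out, the last holds). Time passes only in rows, so rows that do not move let the fingers close. It gives the time, the measured TCP pose, the force and the opening at its end, in the units of the state.
- arm.observe(): the state, without advancing time (a new reading comes with each control period).
- eyes.get_image(name): name is "scene" or "side" or "wrist"; returns a dict with "frame" (384x512x3 uint8, blue, green, red), "intrinsics" (3x3 intrinsics, pixels), "rvec" (rotation vector, rad) and "tvec" (3), from world to camera coordinates, as OpenCV has them; the wrist camera has in their place "T_tool_cam" (4x4, takes a point from camera to tool coordinates, whose origin is the TCP and whose axes are the flange's). Camera axes: x right, y down, z forward; pixel columns grow to the right and rows downward; lengths in m; the calibration is good to about 2 mm. The wrist camera is an equidistant fisheye: a pixel r from the principal point sees the ray r / f radians off the axis. A picture is of the moment at which its call begins: read the wrist's pose just before it. There is no depth.
- workorder.sign_off(): hands the job in, once; it reports no verdict.
The state is a dict: "clock": time; "joints": joint angles; "dq": joint speeds; "joint_efforts": joint torques, N m; "position": TCP position; "ee_rot": TCP orientation; "force": force on the tool from outside, world axes, zero at the start; "ft_torque": the same for the moment, N m; "width": opening from 0.0 (shut) to 1.0 (fully open).
Only numpy, scipy, OpenCV 4.12 (cv2) and the standard library are available. Lean on these libraries where they do the work, as an engineer would, in place of code of your own. Each camera call takes 0.05 s, during which the arm holds its last target.

TASK

Two small white cupboards with plywood doors stand on the workshop table, a tall one with an upright bar handle and a low one with a round knob. Swing the door of the tall cupboard open until it stands at least square to the cupboard's front, so that clay pieces can be put in to dry, then let go and leave the door standing open. Keep the low cupboard's door shut.

Things in the scene. Friction and masses are not known exactly. Their poses are not given: they have to be found in the camera images.
- grip (a point): Grip point on the tall cupboard's handle: axis of an upright round steel bar, 11 mm thick, 110 mm long, 20 mm below its top end, 33 mm below the cupboard's top. The axis stands 35 mm in front of the door's face, 140 mm from the hinge along the door, 30 mm in from the free edge; a short rod joins it near each end. Axes turn with the door: x into its face, y along it from handle to hinge, z up.
- hinge (a point): Point on the tall cupboard door's upright hinge line: on the door's front face, at its left edge seen from the robot, as high as the grip point. Door: plywood, 170 mm wide, 254 high, 15 thick. Cupboard: 260 mm tall, 180 wide, 170 deep, fixed to the table, front roughly towards the robot.
- tall_door (a joint): Opening angle of the tall cupboard's door in rad: 0 shut, grows as it opens; it swings towards the robot, clockwise seen from above, about the hinge line; stop at 1.9. Starts shut or slightly ajar (up to 0.1), weighs about 0.5 kg, moves very lightly and stays where it is left.
- low_door (a joint): Opening angle of the low cupboard's door in rad: 0 shut (as at the start), grows as it opens. The low cupboard is 170 mm tall, 180 wide, 170 deep, with a round knob 28 mm across; it stands beside the tall one, on either side, front roughly towards the robot.

How it is judged:
At the end, for the whole second after the job is handed in: The tall cupboard's door stands still, open by at least 1.4 rad (square to the front, less 10 degrees); the low cupboard's door is shut (under 0.1 rad) (value of joint tall_door above 1.4 rad and velocity of joint tall_door between -0.05 and 0.05 rad/s and value of joint low_door below 0.1 rad); the robot touches nothing.
It fails at once if the low cupboard's door is opened (beyond 0.15 rad) (value of joint low_door above 0.15 rad).
It also fails if it takes over 34 s, if anything falls off the work surface, if the arm or the gripper's body presses on something with over 40 N, if the wrist force passes 120 N, or if a joint passes its speed limit or range.

## Working session

There is one attempt and no reset: what is moved stays moved. The work goes in short steps, Python scripts to look and compute and a shell command to move; the robot and the scene stay as the last step left them, time stands still between calls to the robot, and variables do not carry over. Pictures are saved under pics/ and viewed, and the job is handed in when it is done.

```bash
mkdir -p pics; ls; python3 - <<'E'
from cell import arm, eyes, workorder
import cv2,numpy as np
s=arm.observe();print(s, arm.grasp_offset)
for n in ["scene","side","wrist"]:
    im=eyes.get_image(n);cv2.imwrite(f"pics/{n}0.png",im["frame"])
    print(n,{k:np.round(v,4).tolist() for k,v in im.items() if k!="frame"})
E
```

```text
pics
{'clock': 0.0, 'joints': array([-1.33558493,  0.43522917,  0.02496838,  1.5740904 , -0.01160621,
        1.13401382, -0.07506738]), 'dq': array([-1.59162174e-03, -1.24387454e-04,  2.34016658e-03,  8.84710410e-04,
        8.29791195e-04,  9.38770158e-06,  4.83746842e-04]), 'joint_efforts': array([ 5.77567207e-04, -6.67885709e+01,  9.85260867e-01, -3.14428961e+01,
       -6.03842712e-02,  4.33325849e-02,  1.76961130e-04]), 'position': array([0.20701839, 0.58917242, 0.22594368]), 'ee_rot': array([-5.28146137e-01, -3.09674505e+00,  2.49778808e-03]), 'force': array([ 0.3746287 , -0.13005452,  0.37525948]), 'ft_torque': array([-0.02516442,  0.04120182, -0.02928971]), 'width': 0.9979913139190713} 0.0188
scene {'intrinsics': [[357.4155, 0.0, 253.5714], [0.0, 357.4155, 192.7059], [0.0, 0.0, 1.0]], 'rvec': [1.3564, 2.1708, -0.8921], 'tvec': [0.2363, -0.2723, 1.2411]}
side {'intrinsics': [[401.5856, 0.0, 257.7619], [0.0, 401.5856, 194.9665], [0.0, 0.0, 1.0]], 'rvec': [2.1559, -1.3806, 0.4735], 'tvec': [-0.2403, 0.5301, 0.6165]}
wrist {'intrinsics': [[297.3186, 0.0, 256.6168], [0.0, 297.3186, 193.5528], [0.0, 0.0, 1.0]], 'T_tool_cam': [[0.0001, -0.9641, -0.2656, 0.0716], [1.0, 0.0001, 0.0001, 0.0004], [-0.0001, -0.2656, 0.9641, -0.1578], [0.0, 0.0, 0.0, 1.0]]}
```

View pics/scene0.png

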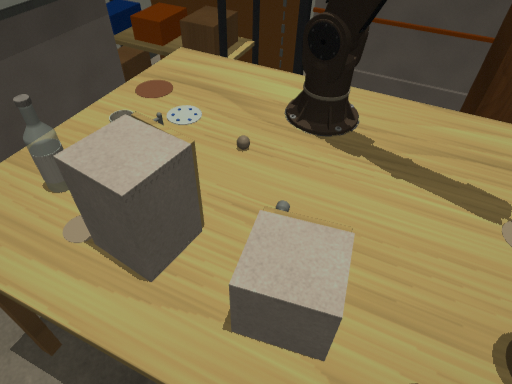

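View pics/side0.png

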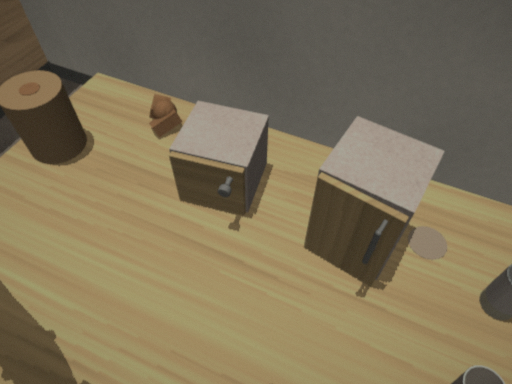

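View pics/wrist0.png

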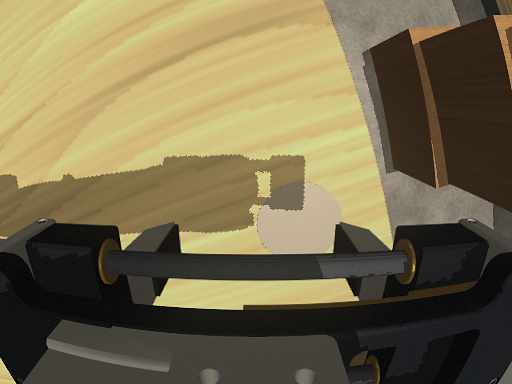

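The side view shows the fronts: the tall cupboard has its bar around (375,240) and the low one has its knob at (226,187). I'll enlarge the tall one.

```bash
python3 - <<'E'
import cv2
im=cv2.imread("pics/side0.png")
c=im[110:300,290:460];cv2.imwrite("pics/crop1.png",cv2.convertScaleAbs(cv2.resize(c[:150],None,fx=4.5,fy=4,interpolation=cv2.INTER_CUBIC),alpha=1.6))
c=im[200:300,340:420];cv2.imwrite("pics/crop2.png",cv2.convertScaleAbs(cv2.resize(c,None,fx=6,fy=6,interpolation=cv2.INTER_CUBIC),alpha=1.8))
E
```

```text
(no output)
```

View pics/crop1.png

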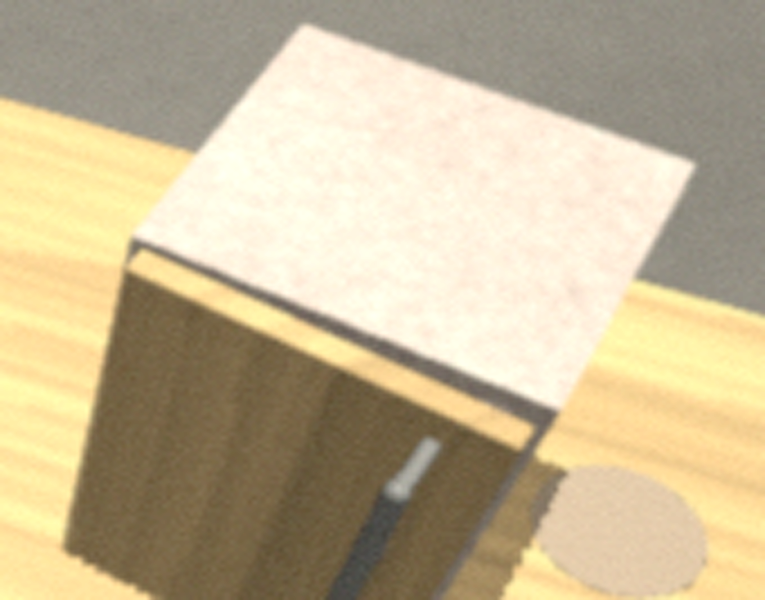

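View pics/crop2.png

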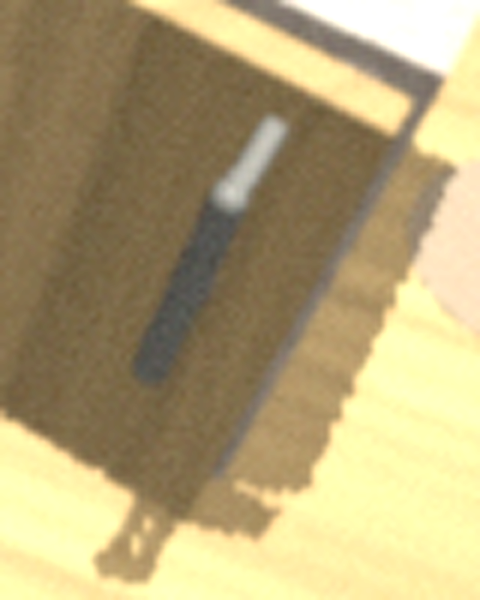

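Pixels in the side image: cupboard top corners FL (319.8,169.5), FR (413.6,212.8), BL (358,116), BR (444,150.8); door top front edge (318.2,177.5) to (405.6,222); bar top about (378.2,232.5) and bar bottom about (365,262.5).

```bash
cat > h.py <<'E'
from cell import arm, eyes, workorder
import cv2,numpy as np
from scipy.spatial.transform import Rotation as R
def ray(im,uv,z):
    Rm=cv2.Rodrigues(im["rvec"])[0];t=np.ravel(im["tvec"])
    d=Rm.T@np.linalg.inv(im["intrinsics"])@np.array([*uv,1.]);c=-Rm.T@t
    return c+d*(z-c[2])/d[2]
E
python3 - <<'E'
from h import *
np.set_printoptions(precision=4,suppress=True)
im=eyes.get_image("side")
for n,u,z in [("FL",(319.8,169.5),.26),("FR",(413.6,212.8),.26),("BL",(358,116),.26),("BR",(444,150.8),.26),("DL",(318.2,177.5),.257),("DR",(405.6,222),.257),("bartop",(378.2,232.5),.247),("barbot",(365,262.5),.137)]:
    print(n,ray(im,u,z))
s=arm.observe();print(R.from_rotvec(s["ee_rot"]).as_matrix())
E
```

```text
FL [ 0.6264 -0.0995  0.26  ]
FR [ 0.6022 -0.2743  0.26  ]
BL [ 0.7956 -0.1226  0.26  ]
BR [ 0.7703 -0.2978  0.26  ]
DL [ 0.6098 -0.1027  0.257 ]
DR [ 0.5804 -0.2664  0.257 ]
bartop [ 0.5482 -0.2308  0.247 ]
barbot [ 0.5514 -0.2324  0.137 ]
[[-0.9435  0.3315 -0.0002]
 [ 0.3315  0.9435 -0.0009]
 [-0.0001 -0.0009 -1.    ]]
```

```bash
cat >> h.py <<'E'
def go(x,y,z,yaw=None):
    s=arm.observe();M=R.from_rotvec(s["ee_rot"]).as_matrix();p=s["position"]
    cur=np.degrees(np.arctan2(M[1,1],M[0,1]))
    print("t",round(s["clock"],2),"pos",p.round(4),"yaw",cur.round(2),"j",s["joints"].round(2),"F",s["force"].round(1),"w",round(s["width"],3))
    print("tool shift mm",(M.T@(np.array([x,y,z])-p)*1000).round(1),"turn",None if yaw is None else -((yaw-cur+180)%360-180))
E
python3 - <<'E'
from h import *
im=eyes.get_image("scene");print("bottle base",ray(im,(62,188),0),"tall-object scene, top if z .2",ray(im,(22,100),.25))
im=eyes.get_image("side");print("cyl base",ray(im,(57,150),0),"low FR top",ray(im,(245,167),.17),"knob",ray(im,(226,187),.1))
go(.55,-.2325,.33)
E
python3 -m inch '[[[0,0,0,-40,0],[0,0,0,-40,0],[0,0,0,-40,0],[0,-33,-36,0,0],[0,-33,-36,0,0],[0,-33,-36,0,0],[0,-33,-36,0,0],[0,-33,-36,0,0],[0,-33,-36,0,0],[0,-33,-36,0,0],[0,-33,-36,0,0]]]'
```

```text
bottle base [ 0.67029127 -0.50989749  0.        ] tall-object scene, top if z .2 [ 0.65357473 -0.52758539  0.25      ]
cyl base [0.61395816 0.62596227 0.        ] low FR top [0.64457242 0.06178759 0.17      ] knob [0.62704389 0.10233164 0.1       ]
t 0.3 pos [0.2071 0.5895 0.2265] yaw 70.64 j [-1.34  0.43  0.02  1.57 -0.01  1.13 -0.08] F [-0.9 -0.1  0.7] w 1.003
tool shift mm [-596.  -661.9 -103.2] turn None
clock: 1.4
position: [0.3614, 0.227, 0.3502]
ee_rot: [-0.51, -3.099, -0.004]
force: [1.2, 0.3, 1.3]
width: 0.999
```

```bash
python3 -m inch '[[[0,-33,-36,2,0],[0,-33,-36,2,0],[0,-33,-36,2,0],[0,-33,-36,2,0],[0,-33,-36,2,0],[0,-33,-36,2,0],[0,-33,-36,2,0],[0,-33,-36,2,0],[0,0,0,0,0]]]'
python3 -c "
from h import *
go(.55,-.2325,.29,79.8)"
```

```text
clock: 2.3
position: [0.5202, -0.1467, 0.3349]
ee_rot: [0.518, 3.092, 0.008]
force: [-0.1, 0.6, 0.2]
width: 1.0
t 2.3 pos [ 0.5202 -0.1467  0.3349] yaw 70.99 j [-0.36  0.24  0.69  1.65 -0.16  1.3   1.6 ] F [-0.1  0.6  0.2] w 1.0
tool shift mm [-55.9 -71.7  44.8] turn -8.813598186797492
```

```bash
python3 -m inch '[[[0,-28,-36,5,0],[0,-28,-36,5,0],[0,0,0,5,-5],[0,0,0,5,-4],[0,0,0,0,0]]]'
python3 - <<'E'
from h import *
go(.55,-.2325,.208,79.8)
im=eyes.get_image("side");cv2.imwrite("pics/side1.png",im["frame"])
im=eyes.get_image("wrist");cv2.imwrite("pics/wrist1.png",im["frame"])
E
```

```text
clock: 2.8
position: [0.5505, -0.234, 0.3127]
ee_rot: [0.267, 3.125, 0.007]
force: [-0.9, 0.6, 0.5]
width: 1.0
t 2.8 pos [ 0.5505 -0.234   0.3127] yaw 80.25 j [-0.15  0.37  0.67  1.55 -0.24  1.3   1.95] F [-0.9  0.6  0.5] w 1.0
tool shift mm [  1.3   0.9 104.7] turn 0.4479993688124466
```

View pics/side1.png

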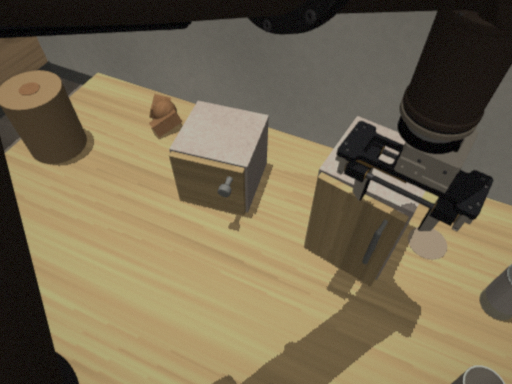

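View pics/wrist1.png

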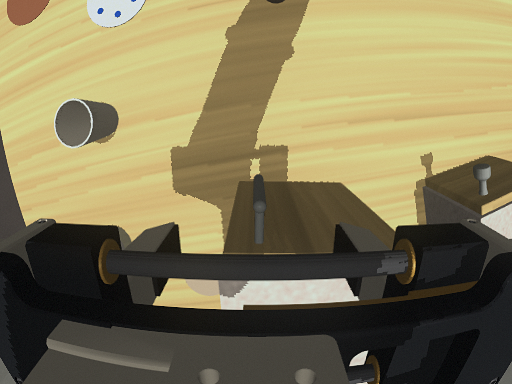

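The wrist view shows the bar's top end at about (259,209), centred between the fingers, with the top rod running down to (260,240). I'll check it against the fisheye model.

```bash
python3 - <<'E'
from h import *
f=cv2.imread("pics/wrist1.png")[165:255,200:320]
cv2.imwrite("pics/w1c.png",cv2.convertScaleAbs(cv2.resize(f,None,fx=6,fy=6,interpolation=cv2.INTER_CUBIC),alpha=1.6))
im=eyes.get_image("wrist");K=im["intrinsics"];T=im["T_tool_cam"];s=arm.observe();M=R.from_rotvec(s["ee_rot"]).as_matrix()
for u in [(259,203),(259,207),(259,211)]:
    v=np.array([(u[0]-K[0,2]),(u[1]-K[1,2])])/K[0,0];r=np.hypot(*v)
    d=np.array([*(v/r*np.sin(r)),np.cos(r)])
    o=M@T[:3,3]+s["position"];d=M@T[:3,:3]@d
    print(u,(o+d*(.247-o[2])/d[2]).round(4))
E
```

```text
(259, 203) [ 0.55   -0.2303  0.247 ]
(259, 207) [ 0.5533 -0.2309  0.247 ]
(259, 211) [ 0.5566 -0.2314  0.247 ]
```

View pics/w1c.png

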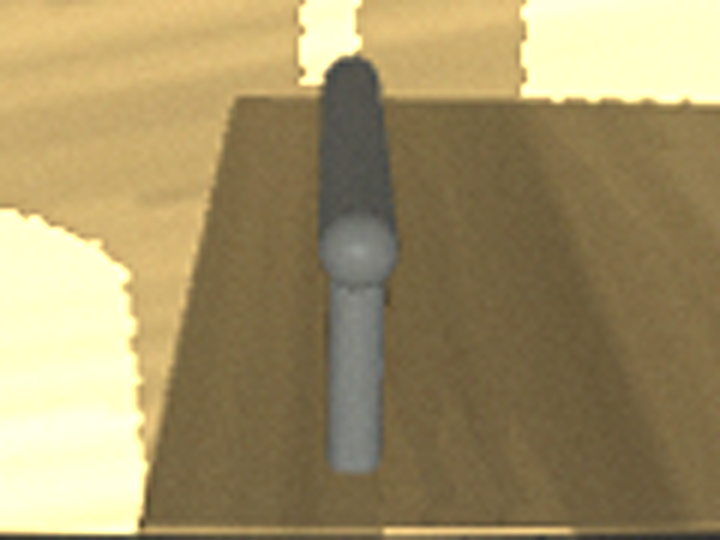

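```bash
python3 -m inch '[[[0,0,3,25,0],[0,0,0,25,0],[0,0,0,25,0],[0,0,0,20,0],[0,-1,0,10,0],[0,0,0,0,0]]]' 20
python3 - <<'E'
from h import *
go(.552,-.2315,.208,79.8)
E
```

```text
clock: 3.55
position: [0.5565, -0.2261, 0.2095]
ee_rot: [0.272, 3.115, 0.01]
force: [0.3, 1.0, 0.6]
width: 1.0
t 3.55 pos [ 0.5565 -0.2261  0.2095] yaw 80.02 j [-0.14  0.45  0.63  1.71 -0.31  1.08  1.99] F [0.3 1.  0.6] w 1.0
tool shift mm [ 3.5 -6.1  1.4] turn 0.21671409325091417
```

```bash
python3 -m inch '[[[0,3,-5,0,0],[0.5,0,0,0,0],[1,0,0,0,0],[1,0,0,0,0],[1,0,0,0,0],[1,0,0,0,0],[1,0,0,0,0],[1,0,0,0,0]]]' 15
python3 - <<'E'
from h import *
go(.552,-.2315,.208,79.8)
im=eyes.get_image("wrist");cv2.imwrite("pics/wrist2.png",im["frame"])
E
```

```text
clock: 4.35
position: [0.5545, -0.2318, 0.2141]
ee_rot: [0.273, 3.109, 0.008]
force: [-0.3, 0.2, 0.2]
width: 0.437
t 4.35 pos [ 0.5545 -0.2318  0.2141] yaw 79.98 j [-0.13  0.44  0.64  1.71 -0.3   1.08  2.  ] F [-0.3  0.2  0.2] w 0.437
tool shift mm [ 2.6 -0.2  6. ] turn 0.17625574568049274
```

View pics/wrist2.png

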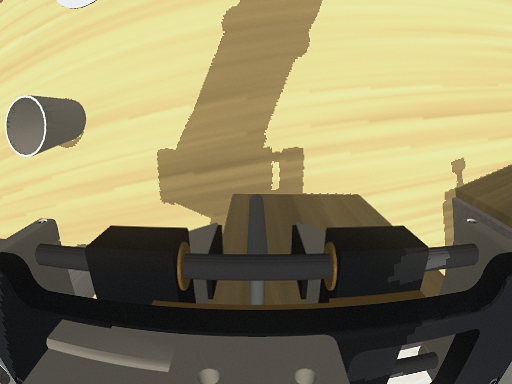

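The bar is centred between the half-shut jaws. I'll keep closing.

```bash
python3 -m inch '[[[1,2,0,5,0],[1,0,0,0,0],[1,0,0,0,0],[1,0,0,0,0],[1,0,0,0,0],[1,0,0,0,0],[1,0,0,0,0]]]' 15
python3 - <<'E'
from h import *
go(.552,-.2315,.208,79.8)
E
```

```text
clock: 5.1
position: [0.5522, -0.2313, 0.2082]
ee_rot: [0.273, 3.11, 0.008]
force: [-0.4, 0.5, -0.5]
width: 0.116
t 5.1 pos [ 0.5522 -0.2313  0.2082] yaw 79.99 j [-0.13  0.44  0.63  1.72 -0.31  1.06  2.  ] F [-0.4  0.5 -0.5] w 0.116
tool shift mm [ 0.1 -0.3  0.2] turn 0.185375533739375
```

```bash
python3 -m inch '[[[1,6,1.5,0,2.5],[1,12,3.6,0,5],[1,12,3.6,0,5],[1,12,3.6,0,5]]]'
cat >> h.py <<'E'
def st(phi_add=None):
    s=arm.observe();M=R.from_rotvec(s["ee_rot"]).as_matrix();p=s["position"]
    H=np.array([.6105,-.0995]);v=p[:2]-H
    print("radius",np.hypot(*v).round(4))
    # phi with bar = H+.14d+.035n
    phi=np.arctan2(-v[0],-v[1])-np.arctan2(.035,.14);print("door phi deg",np.degrees(phi).round(1),"theta rad",(phi-.1376).round(3))
    if phi_add is not None:
        q=phi+np.radians(phi_add);t=H+.14*np.array([-np.sin(q),-np.cos(q)])+.035*np.array([-np.cos(q),np.sin(q)])
        go(t[0],t[1],.208,90-np.degrees(q))
    else: go(*p)
E
python3 -c "
from h import *
st(15)"
```

```text
clock: 5.5
position: [0.517, -0.2076, 0.2081]
ee_rot: [0.755, 3.026, 0.012]
force: [1.8, 0.7, 1.3]
width: 0.118
radius 0.1429
door phi deg 26.8 theta rad 0.33
t 5.5 pos [ 0.517  -0.2076  0.2081] yaw 61.98 j [-0.24  0.38  0.73  1.83 -0.31  1.02  1.69] F [1.8 0.7 1.3] w 0.118
tool shift mm [35.6 11.7 -0.4] turn 13.790455522207708
```

```bash
python3 -m inch '[[[1,12,3.6,0,5],[1,12,3.6,0,5],[1,12,3.6,0,5],[1,12,3.6,0,5],[1,12,3.6,0,5]]]'
python3 -c "
from h import *
st(15)"
```

```text
clock: 6.0
position: [0.4805, -0.1555, 0.2081]
ee_rot: [1.418, 2.778, 0.021]
force: [2.0, 0.4, -0.5]
width: 0.116
radius 0.1416
door phi deg 52.7 theta rad 0.782
t 6.0 pos [ 0.4805 -0.1555  0.2081] yaw 35.94 j [-0.47  0.31  0.87  1.95 -0.29  0.98  1.17] F [ 2.   0.4 -0.5] w 0.116
tool shift mm [36.  10.3 -0.2] turn 13.613833349311875
```

```bash
python3 -m inch '[[[1,12,3.3,0,5],[1,12,3.3,0,5],[1,12,3.3,0,5],[1,12,3.3,0,5],[1,12,3.3,0,5]]]'
python3 -c "
from h import *
st(15)"
```

```text
clock: 6.5
position: [0.4699, -0.0918, 0.2082]
ee_rot: [2.006, 2.39, 0.032]
force: [5.1, -0.0, -7.3]
width: 0.123
radius 0.1409
door phi deg 79.1 theta rad 1.243
t 6.5 pos [ 0.4699 -0.0918  0.2082] yaw 9.98 j [-0.72  0.27  1.01  2.02 -0.29  0.97  0.61] F [ 5.1 -0.  -7.3] w 0.123
tool shift mm [36.   9.9  0.4] turn 14.072225178634142
```

```bash
python3 -m inch '[[[1,12,5,0,5],[1,12,4.5,0,5],[1,12,4,0,5],[1,12,3.6,0,5],[1,6,2,0,3],[1,0,0,0,0]]]'
python3 - <<'E'
from h import *
st(5)
im=eyes.get_image("scene");cv2.imwrite("pics/scene3.png",im["frame"])
im=eyes.get_image("side");cv2.imwrite("pics/side3.png",im["frame"])
E
```

```text
clock: 7.1
position: [0.4863, -0.0329, 0.2082]
ee_rot: [2.463, 1.929, 0.034]
force: [1.9, 0.1, 1.1]
width: 0.116
radius 0.141
door phi deg 104.2 theta rad 1.68
t 7.1 pos [ 0.4863 -0.0329  0.2082] yaw -13.86 j [-0.89  0.34  1.11  2.   -0.37  1.    0.16] F [1.9 0.1 1.1] w 0.116
tool shift mm [12.9  0.4  0.3] turn 5.288481961248522
```

View pics/side3.png

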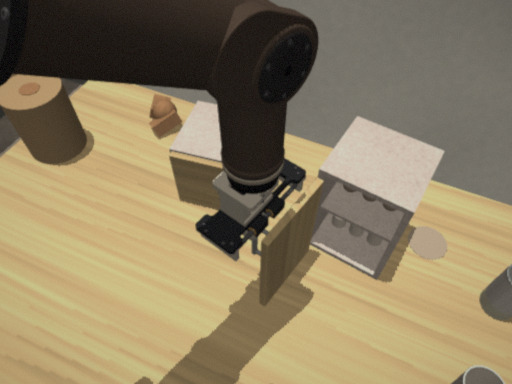

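View pics/scene3.png

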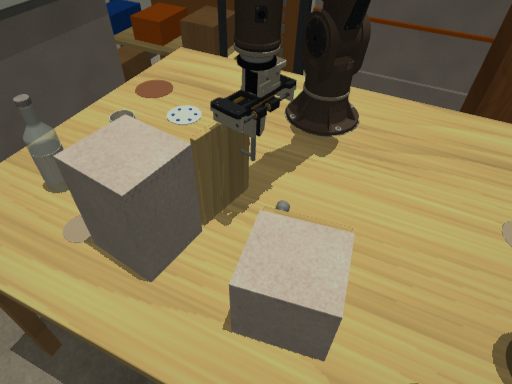

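The door stands past square (about 1.68 rad) and the low door is shut. I'll release and then lift straight up.

```bash
python3 -m inch '[[[0.6,0,0,0,0],[0.5,0,0,0,0],[0.4,0,0,0,0],[0.3,0,0,0,0],[0.3,0,0,0,0],[0.3,0,0,0,0],[0.3,0,0,0,0]]]'
python3 - <<'E'
from h import *
st(5)
im=eyes.get_image("wrist");cv2.imwrite("pics/wrist4.png",im["frame"])
E
```

```text
clock: 7.9
position: [0.4851, -0.0362, 0.2087]
ee_rot: [2.463, 1.931, 0.036]
force: [-1.0, -0.7, 0.3]
width: 0.667
radius 0.1405
door phi deg 102.8 theta rad 1.656
t 7.9 pos [ 0.4851 -0.0362  0.2087] yaw -13.83 j [-0.89  0.33  1.11  2.   -0.37  1.    0.16] F [-1.  -0.7  0.3] w 0.667
tool shift mm [13.  -0.4  0.9] turn 3.9386744800313807
```

View pics/wrist4.png

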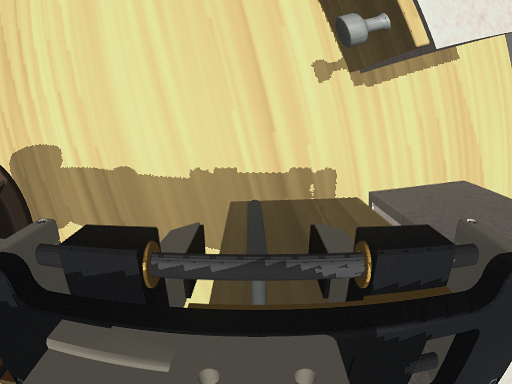

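The bar at column 256 is clear of both fingers. Lifting straight up.

```bash
python3 -m inch '[[[0.3,0,0,-15,0],[0.3,0,0,-20,0],[0.3,0,0,-25,0],[0.3,0,0,-25,0],[0.3,0,0,-25,0],[0.3,0,0,-25,0],[0.3,25,0,-10,0],[0.3,30,0,0,0],[0.3,30,0,0,0],[0.3,0,0,0,0],[0.3,0,0,0,0]]]'
python3 - <<'E'
from h import *
go(.45,-.04,.3)
im=eyes.get_image("scene");cv2.imwrite("pics/scene5.png",im["frame"])
im=eyes.get_image("side");cv2.imwrite("pics/side5.png",im["frame"])
E
```

```text
clock: 9.05
position: [0.5019, 0.0475, 0.3605]
ee_rot: [2.467, 1.928, 0.037]
force: [0.2, -0.2, -0.4]
width: 0.7
t 9.05 pos [0.5019 0.0475 0.3605] yaw -13.98 j [-1.18  0.2   1.2   1.72 -0.2   1.33 -0.18] F [ 0.2 -0.2 -0.4] w 0.7
tool shift mm [-98.2 -30.6  58.7] turn None
```

View pics/side5.png

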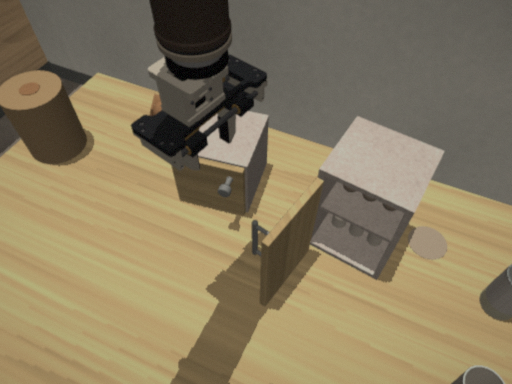

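View pics/scene5.png

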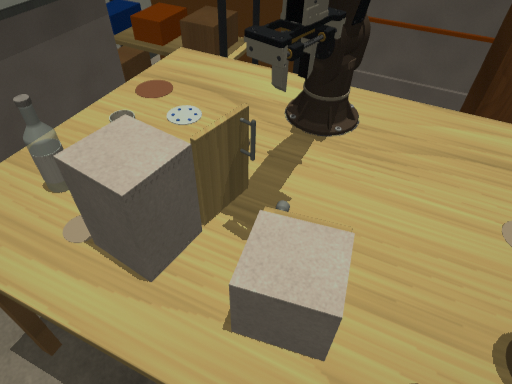

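```bash
python3 -m inch '[[[0.3,0,0,0,0],[0.3,0,0,0,0],[0.3,0,0,0,0]]]'
python3 - <<'E'
from h import *
im=eyes.get_image("side")
a=ray(im,(321,181),.257);b=ray(im,(265.5,237),.257);t=ray(im,(254.5,222.5),.247)
d=b-a;print(a,b,"theta",np.arctan2(-d[0],-d[1])-.1376)
v=t[:2]-np.array([.6105,-.0995]);print("bar top",t,"theta",np.arctan2(-v[0],-v[1])-np.arctan2(.035,.14)-.1376)
f=cv2.imread("pics/side5.png").astype(int);print("diff door region",np.abs(f-im["frame"])[190:300,245:330].mean(), "baseline",np.abs(f-im["frame"])[300:380,300:420].mean())
print(arm.observe()["dq"].round(4))
E
```

```text
clock: 9.45
position: [0.5013, 0.0452, 0.3604]
ee_rot: [2.471, 1.924, 0.037]
force: [-0.8, -0.3, -0.0]
width: 0.702
[ 0.6042553  -0.10996348  0.257     ] [ 0.45613563 -0.06707326  0.257     ] theta 1.7150520956897755
bar top [ 0.47989749 -0.03655925  0.247     ] theta 1.637301824779208
diff door region 1.7484135472370768 baseline 1.3879861111111111
[-0.0006  0.0024 -0.0034 -0.0024 -0.0012 -0.0004 -0.0004]
```

```bash
python3 -c "
from cell import workorder
print(workorder.sign_off())"
```

```text
the job is handed in; nothing more can be done
None
```

I opened the tall cupboard's door past square, let go of it, lifted the gripper clear and handed the job in at about 9.5 s. I gripped the bar handle from above and swung the door around its hinge, and the wrist force stayed under about 10 N in the readings between moves.

- **Door angle:** the last images put it at about 1.64 rad from the bar and about 1.72 rad from the door's top edge. The two disagree by 0.08 rad, but both are well above the 1.4 rad needed.
- **Standing still:** between two pictures about 0.4 s apart, the door area changed only slightly more than the plain tabletop (1.75 against 1.39 grey levels). I took that as noise or shadow.
- **Low cupboard:** its door looks shut in the last side view. I did not measure its angle.
- **Robot:** the gripper is at z = 0.36 m, clear of everything, with the force near zero.

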